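# Lock a shift shaft into its holding fixture

### The arm

A 6-joint arm with a two-finger parallel gripper is mounted at the origin on the work surface. World frame = base frame: x ahead of the robot, y to its left, z up, the work surface at z = 0. Lengths are in m, angles in rad, forces in N, time in s.
With the tool pointing down it reaches from about 0.35 to 0.775 m from the base axis. Payload 7.3 kg.
Tool frame: the origin (TCP) lies at the very end of the fingers, on their centre line; the grasp point (between the pads) lies 19 mm behind it (pinch_z is the distance from the TCP to the grasp point, in m); z points along the fingers, y is the line along which they close (so a half turn about z gives the same grasp; the last joint's range is limited). The gripper opens to 92 mm and grips with 3 to 60 N. Pads are 19 mm wide; open, the fingers measure 130 mm over their backs; the gripper's body (75 mm by 190 mm) begins 47 mm behind the grasp point.
Start: joints at [-1.354, 0.342, 1.524, -0, 1.275, -0.146], TCP at [0.186, -0.491, 0.227] pointing down, gripper open.
Joint ranges: [-2.53, 2.53], [-0.77, 2.02], [0.04, 2.7], [-1, 4.14], [0.28, 2.66], [-3.11, 3.11]. Speed limits (rad/s): [2.57, 2.57, 3.14, 3.14, 3.14, 3.14].

### API

Orientations are given as [roll, pitch, yaw] about the fixed x, y, z axes, in that order (R = Rz(yaw) Ry(pitch) Rx(roll)).
In Python, from cell import * gives the robot as it stands.
- The arm moves only by the tool arm_command, never from a script. Its arguments are lists of equal length, an entry for each row: "fingers": the gripper command: -1 is fully open, 1 is shut, values between are in proportion; "travel": the shift along the tool's x, y, z in m, a list of three; "dr": the turn, a rotation vector about the tool's x, y, z in degrees, a list of three. In form: {"fingers": [fingers, ...], "travel": [[x, y, z], ...], "dr": [[wx, wy, wz], ...]}. A call has 1 to 8 rows; each row is the pose to reach, as a shift and turn from the pose commanded when the call began, along the tool's axes at that moment; what a row does not reach only later rows make up. A row lasts 1/12 s, in which the tool goes at most 41.7 mm and 7.16 degrees, less where a joint would pass 70% of its speed; a pose out of reach is approached as far as the arm can. A call with a gripper value outside its range is refused whole. The fingers move at their own pace and stop on an object; "squeeze" is the grip in N (left out, the last holds). Time passes only in rows, so rows that repeat a pose let the fingers close. It gives the time, the measured TCP pose, the force, the opening and the grip force at its end, in the units of the state.
- observe(): the state, without advancing time (a new reading comes with each control period).
- read_camera(name): name is "scene" or "top" or "wrist"; returns a dict with "color" (420x560x3 uint8, blue, green, red), "z_map" (420x560 float32, m along the optical axis (not along the pixel's ray), 0 where there is no reading), "fx", "fy", "cx", "cy" (pixels), "R" (3x3) and "t" (3): a world point X has camera coordinates R X + t. Camera axes: x right, y down, z forward; pixel columns grow to the right and rows downward; lengths in m; the calibration is good to about 2 mm. The wrist camera is an equidistant fisheye: a pixel r from the principal point sees the ray r / f radians off the axis. A picture is of the moment at which its call begins.
- hand_in(): hands the job in; it is judged then, once.
The state is a dict: "time": time; "qpos": joint angles; "qvel": joint speeds; "joint_efforts": joint torques, N m; "tool_pos": TCP position; "tool_rot": TCP orientation; "contact_force": force on the tool from outside, world axes, zero at the start; "torque": the same for the moment, N m; "opening": finger opening in m; "grip_force": force on a finger pad.
Only numpy, scipy, OpenCV 4.12 (cv2) and the standard library are available. Lean on these libraries where they do the work, as an engineer would, in place of code of your own. Each camera call takes 0.05 s, during which the arm holds its last target. There are 200 camera calls.

### The job

The gearbox shift shaft lies in the V-groove of the holding fixture with its lever up. Push it gently along the groove against the sprung stop, press the stop in nearly all the way without ramming it, swing the lever down to the side of the catch so that the shaft's lug drops behind the catch's tooth, then let go so that the spring seats it there. Leave the spray can, the wrench and the parts tray where they are.

Things in the scene. Friction and masses are not known exactly. Their poses are not given: they have to be found in the camera images.
- fixture: fixed bench fixture: grey base plate 300 x 90 x 12 mm with a dark steel V-block 56 mm wide, its groove running along x from -140 to +75 mm. Origin: centre of the plate's underside. +x points along the groove to the sprung stop, z up. A shaft in the groove has its axis at y = 0, 75 mm above the origin; the flat shoulders beside the groove are 68 mm above it
- groove_end (a point): point fixed on the V-block: the groove axis at the block's +x end (fixture x = 75 mm); axes as the fixture. Near it an aluminium carriage, clamped anywhere in a 30 mm range (its place changes and is not given: find it by feel), holds the sprung stop: a round plunger, 24 mm across, on the groove axis, its free face 11 mm short of to 19 mm beyond this point, facing the shaft's nose
- shoulder (a point): point fixed on top of the V-block's -y shoulder, at fixture x = 0. The carriage's catch stands on this shoulder, y -18 to -35 mm: a block 20 mm long with its top 14 mm above the groove axis and a 4 mm tooth overhanging at its upper +x edge. The tooth's +x face is 60 mm short of the plunger's free face. A lug swung down too early lands on top of the catch and stays up
- plunger (a joint): how far the sprung stop is pressed in, m: 0 free, 0.018 at its hard end. It pushes back with 5 N at once, plus 0.2 N per mm. The lug passes down behind the catch's tooth only while the plunger is more than 10 mm in; let go, the spring slides the shaft back under the tooth till the lug meets the catch block, about 6 mm in
- lever (a point): centre of the black ball, 22 mm across, on the end of the shaft's lever, 46 mm from the shaft's axis; the lever is a round stem, 10 mm thick. x: along the shaft to its nose; z: along the lever, outwards. It starts upright and stays so by itself; it must turn down a quarter turn about the shaft's axis to the fixture's -y side, to lie level, where the lug meets the shoulder
- shaft_mid (a point): centre of the shaft, on its axis half-way along; axes as the lever point. A loose round steel part of 0.4 to 0.7 kg, 150 mm long, 30 mm in diameter, flat-nosed, lying in the groove; its nose is 75 mm ahead (+x) of this point, the lever 55 mm behind it. Groove friction is 1.5 to 3.2 N. At the start the nose is about 40 to 100 mm short of the plunger
- lug (a point): middle of the shaft's lug, 10 mm ahead of the shaft's centre and 21 mm off its axis, on the same side as the lever; axes as the lever point. The lug is 10 mm long along the shaft, 12 mm wide and reaches 30 mm from the axis
- spray_can: bystander: white can, 60 mm in diameter, 170 mm high, origin at the centre of its foot
- wrench: bystander: steel wrench, 200 mm long, lying flat on the bench, origin near its middle
- tray: bystander: open red parts tray 120 x 160 x 45 mm, origin at the centre of its underside
Things that resemble listed ones, but are neither listed nor needed, are in the scene too. There is more than one size of the part that bears lever; the job needs the largest.

How it is judged:
By the outcome, as a careful person would: the job done as asked, in the order asked, and still so for the second after the job is handed in, with the robot touching nothing.
It also fails if it takes over 45 s, if anything falls off the work surface, if the arm or the gripper's body presses on something with over 40 N, if the wrist force passes 120 N, or if a joint passes its speed limit or range.

## Working session

There is one attempt and no reset: what is moved stays moved. The work goes in short steps, Python scripts to look and compute and a tool call to move; the robot and the scene stay as the last step left them, time stands still between calls to the robot, and variables do not carry over. Pictures are saved under pics/ and viewed, at most 10 in all, crops included, and the job is handed in when it is done.

Besides the shell and the picture viewer there is one more tool, called after "Call:" as name(argument=value, ...) on one line, values as JSON. arm_command: Moves the arm, as the interface text tells. Its arguments: {"type":"object","properties":{"fingers":{"type":"array","items":{"type":"number"}},"travel":{"type":"array","items":{"type":"array","items":{"type":"number"}}},"dr":{"type":"array","items":{"type":"array","items":{"type":"number"}}},"squeeze":{"type":"number"}},"required":["fingers","travel","dr"]}

```bash
mkdir -p pics
python3 - <<'E'
from cell import *
import cv2,numpy as np
s=observe();print(s)
for n in("scene","top"):
    c=read_camera(n);cv2.imwrite(f"pics/{n}0.png",c["color"]);np.savez(f"{n}0.npz",**c)
    print(n,c["fx"],c["cx"],c["cy"],c["R"],c["t"])
E
```

```text
{'time': 0.0, 'qpos': array([-1.35401633e+00,  3.42739548e-01,  1.52499713e+00, -4.45056876e-06,
        1.27536302e+00, -1.46039664e-01]), 'qvel': array([ 0.0007865 , -0.00076116,  0.00102238,  0.00167818,  0.00126378,
       -0.00216781]), 'joint_efforts': array([ 1.84697296e-04, -4.31239700e+01, -2.44219244e+01,  7.15863146e-02,
        5.58734138e-02, -1.38869527e-04]), 'tool_pos': array([ 0.18624455, -0.49044019,  0.22604316]), 'tool_rot': array([-3.14010103e+00, -2.15096281e-04,  3.62820796e-01]), 'contact_force': array([-0.20399636, -0.10890167,  0.61081765]), 'torque': array([-0.05789004,  0.00672315,  0.00811868]), 'grip_force': 0.0, 'opening': 0.09162114428273518}
scene 393.9454746694861 280.9293126091689 213.49927971590787 [[-0.49542085  0.86859276 -0.01023688]
 [ 0.55535829  0.30765507 -0.77260956]
 [-0.66793364 -0.38845202 -0.63479893]] [ 0.2960154  -0.20535076  1.3290337 ]
top 514.5978995391391 281.236565157841 215.51208366591302 [[ 0.01857679 -0.99964208 -0.01925152]
 [-0.98833052 -0.01544818 -0.15153924]
 [ 0.1511876   0.02184198 -0.98826375]] [-0.00859856  0.55410162  1.33431455]
```

View pics/top0.png

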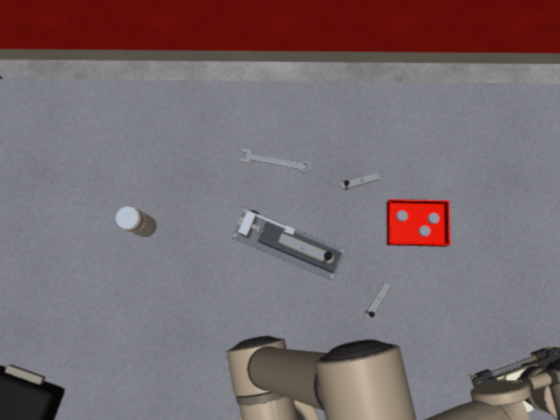

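View pics/scene0.png

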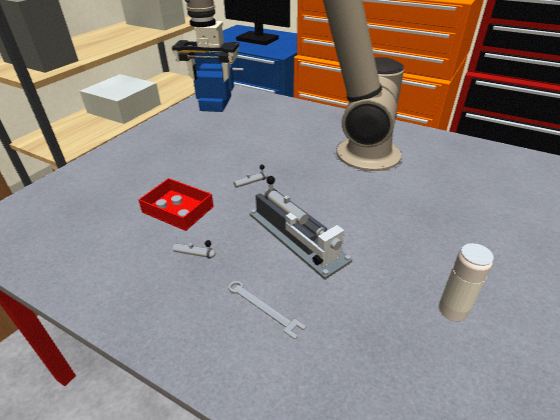

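The top view shows the fixture with its carriage at (246,222). Three parts could be taken for the shaft: the ball at (328,256) in the fixture, and two smaller loose ones with balls at (346,184) and (371,314). I choose the largest, in the groove. In the scene view the fixture is near (300,230), with the lever ball at (270,180).

```bash
cat > h.py <<'E'
import numpy as np,cv2
def ray(c,u,v):
    d=c["R"].T@np.array([(u-c["cx"])/c["fx"],(v-c["cy"])/c["fy"],1.]);return -c["R"].T@c["t"],d
def onz(c,u,v,z):
    o,d=ray(c,u,v);return o+d*(z-o[2])/d[2]
def dep(c,u,v):
    o,d=ray(c,u,v);return o+d*c["z_map"][int(round(v)),int(round(u))]
def cross(r1,r2):
    (a,d),(b,e)=r1,r2
    s=np.linalg.lstsq(np.c_[d,-e],b-a,rcond=None)[0];p,q=a+d*s[0],b+e*s[1];return (p+q)/2,np.linalg.norm(p-q)
def proj(c,X):
    p=c["R"]@X+c["t"];return p[0]/p[2]*c["fx"]+c["cx"],p[1]/p[2]*c["fy"]+c["cy"]
def cloud(c):
    v,u=np.mgrid[:420,:560];z=c["z_map"]
    P=np.stack([(u-c["cx"])/c["fx"]*z,(v-c["cy"])/c["fy"]*z,z],-1)
    return (P-c["t"])@c["R"]
E
python3 - <<'E'
from h import *
T=dict(np.load("top0.npz"));S=dict(np.load("scene0.npz"))
def blob(c,box):
    x0,y0,x1,y1=box;m=(c["color"][y0:y1,x0:x1].max(2)<45).astype(np.uint8)
    n,l,st,ce=cv2.connectedComponentsWithStats(m)
    return [(st[i,4],ce[i]+[x0,y0],st[i,2:4]) for i in range(1,n) if st[i,4]>8]
bt=blob(T,(315,243,342,270));bs=blob(S,(258,170,285,195));print(bt,bs)
b1=max(bt,key=lambda a:a[0])[1];b2=max(bs,key=lambda a:a[0])[1]
print("ball",cross(ray(T,*b1),ray(S,*b2)),dep(T,*b1),dep(S,*b2))
for n,c in(("T",T),("S",S)):
    P=cloud(c);ok=c["z_map"]>0
    m=ok&(P[...,0]>.35)&(P[...,0]<.75)&(abs(P[...,1]+.02)<.25)
    # plate: z 8..16mm
    for lo,hi in((.008,.017),(.062,.074),(.078,.1)):
        q=(m&(P[...,2]>lo)&(P[...,2]<hi)).astype(np.uint8)
        k,l,st,ce=cv2.connectedComponentsWithStats(q,connectivity=8)
        for i in np.argsort(-st[1:,4])[:3]+1:
            if st[i,4]<15: continue
            X=P[l==i];r=cv2.minAreaRect(X[:,:2].astype(np.float32)*1000);print(n,lo,st[i,4],ce[i].round(),np.round(X.mean(0),4),np.round(np.array(r[0]+r[1]+(r[2],)),1))
cv2.imwrite("pics/crops.png",np.hstack([cv2.resize(T["color"][195:285,225:350],(500,360),interpolation=2),cv2.resize(S["color"][165:280,240:355],(300,300),interpolation=2)[:].repeat(1,0) if 0 else cv2.copyMakeBorder(cv2.resize(S["color"][165:280,240:355],(300,300),interpolation=2),0,60,0,0,0)]))
E
```

```text
[(np.int32(39), array([327.48717949, 255.41025641]), array([6, 8], dtype=int32))] [(np.int32(45), array([270.28888889, 179.68888889]), array([8, 8], dtype=int32))]
ball (array([ 0.44372941, -0.11775261,  0.11778734]), np.float64(0.00039028126694478493)) [ 0.44272251 -0.11692657  0.13224265] [ 0.45334793 -0.11152035  0.12562575]
T 0.008 814 [281. 251.] [4.617e-01 1.000e-04 1.230e-02] [477.2 -16.6 299.3  78.1  68.4]
T 0.008 175 [319. 240.] [ 0.4928 -0.1018  0.0123] [ 492.7 -102.2  151.    10.9   68.1]
T 0.008 26 [249. 157.] [0.7217 0.0958 0.0101] [722.1  96.8  14.4  23.6  69.5]
T 0.062 494 [297. 236.] [ 0.4974 -0.0419  0.0671] [495.5 -42.1 245.5  29.   68.2]
T 0.062 483 [296. 253.] [ 0.4537 -0.0388  0.0677] [455.5 -42.8 214.6  23.8  68.7]
T 0.078 554 [305. 248.] [ 0.4648 -0.0614  0.0869] [463.6 -67.3 149.1  32.   67.8]
T 0.078 285 [248. 223.] [0.5247 0.0862 0.0924] [522.6  85.8  57.8  58.2  30. ]
T 0.078 64 [289. 230.] [ 0.5098 -0.0217  0.0886] [510.3 -21.8  24.5  16.4  70. ]
S 0.008 964 [302. 248.] [0.5239 0.0142 0.0109] [487.2 -17.7 302.1  90.6  68.3]
S 0.008 166 [193. 252.] [ 0.6677 -0.2048  0.0132] [ 668.7 -207.1   18.4  106.6   21.8]
S 0.008 24 [244. 182.] [ 0.3617 -0.2623  0.0121] [ 362.2 -261.8    7.8   25.9   55.9]
S 0.062 758 [297. 223.] [ 0.5039 -0.0096  0.0662] [488.2 -19.5 281.3  64.9  67.9]
S 0.078 497 [285. 205.] [ 0.4798 -0.0552  0.0857] [477.4 -67.4 145.2  50.9  67.1]
S 0.078 391 [330. 236.] [0.5337 0.0906 0.0901] [527.4  88.3  58.4  59.9  29.3]
```

View pics/crops.png

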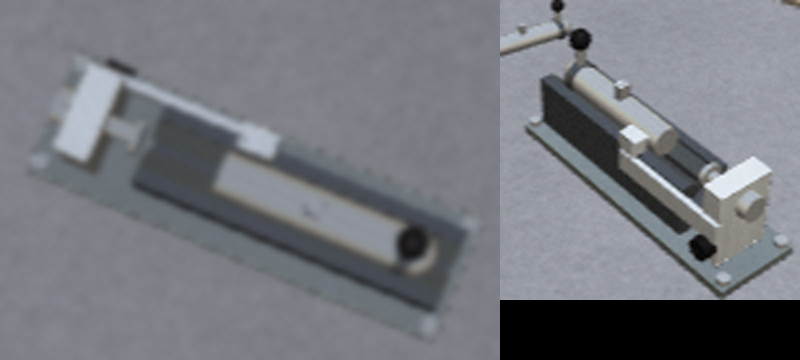

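The crop confirms it: the long shaft lies in the V-groove with its ball up at the tail end, the lug mid-way, and the catch and carriage toward +x_f. The ball measures (0.444, -0.118, 0.118) against an expected height of 0.121, and the groove direction is about 68°. I'll move above it with tool y along the groove.

Call:
arm_command(fingers=[-0.1,-0.1,-0.1,-0.1,-0.1,-0.1,-0.1,-0.1], travel=[[0.373,-0.257,0.01],[0.373,-0.257,0.01],[0.373,-0.257,0.01],[0.373,-0.257,0.01],[0.373,-0.257,0.01],[0.373,-0.257,0.01],[0.373,-0.257,0.01],[0.373,-0.257,0.01]], dr=[[0,0,42.7],[0,0,42.7],[0,0,42.7],[0,0,42.7],[0,0,42.7],[0,0,42.7],[0,0,42.7],[0,0,42.7]])

```text
time: 0.77
tool_pos: [0.3644, -0.2331, 0.2197]
tool_rot: [3.142, 0.0, -0.387]
contact_force: [0.5, -0.0, 1.0]
opening: 0.0504
grip_force: 0.0
```

Run:
```python
from h import *
from cell import *
s=observe();print(s["time"],s["tool_pos"],s["tool_rot"],s["contact_force"])
T=dict(np.load("top0.npz"));S=dict(np.load("scene0.npz"))
a=np.radians(68.1);u=np.array([np.cos(a),np.sin(a)]);n=np.array([u[1],-u[0]])
b=np.array([.4437,-.1178])
for k,c in(("T",T),("S",S)):
    P=cloud(c).reshape(-1,3);d=P[:,:2]-b;x=d@u;y=d@n
    print(k,"axis profile x from ball: maxz")
    print([(int(e*1000),round(float(P[(abs(x-e)<.0025)&(abs(y)<.008),2].max(initial=0)),3)) for e in np.arange(.10,.24,.005)])
    q=(P[:,2]>.077)&(P[:,2]<.1)&(x>-.02)&(x<.11)&(abs(y)<.02);print("shaft y mid/extent",np.percentile(y[q],[2,50,98]),"x",np.percentile(x[q],[1,99]))
    q=(P[:,2]>.083)&(P[:,2]<.1)&(x>.06)&(x<.16)&(y>.017)&(y<.05);print("catch x,y,z",np.percentile(x[q],[2,98]),np.percentile(y[q],[2,98]),P[q,2].max())
    q=(P[:,2]>.1)&(x>.16)&(x<.3)&(abs(y)<.05);print("carriage",x[q].min(initial=9),P[q,2].max(initial=0))
```

```text
0.7667 [ 0.36437924 -0.23307569  0.21971257] [ 3.14158863e+00  1.30527395e-04 -3.86800287e-01] [ 0.52207747 -0.03128143  0.95940569]
T axis profile x from ball: maxz
[(100, 0.095), (105, 0.092), (110, 0.091), (115, 0.093), (120, 0.094), (125, 0.091), (130, 0.091), (135, 0.064), (140, 0.069), (145, 0.068), (150, 0.062), (155, 0.062), (160, 0.063), (165, 0.068), (170, 0.066), (175, 0.061), (180, 0.063), (185, 0.092), (190, 0.09), (195, 0.085), (200, 0.082), (205, 0.082), (210, 0.102), (215, 0.1), (220, 0.103), (225, 0.101), (230, 0.102), (235, 0.096)]
shaft y mid/extent [-0.01475847 -0.00267445  0.01387192] x [-0.01676153  0.10876458]
catch x,y,z [0.10226507 0.12488637] [0.01808133 0.03410206] 0.09476552823019783
carriage 0.20958698631633355 0.1045287263419832
S axis profile x from ball: maxz
[(100, 0.09), (105, 0.089), (110, 0.089), (115, 0.088), (120, 0.088), (125, 0.088), (130, 0.089), (135, 0.075), (140, 0.063), (145, 0.062), (150, 0.063), (155, 0.063), (160, 0.06), (165, 0.062), (170, 0.061), (175, 0.056), (180, 0.032), (185, 0.081), (190, 0.086), (195, 0.085), (200, 0.079), (205, 0.0), (210, 0.0), (215, 0.097), (220, 0.098), (225, 0.097), (230, 0.097), (235, 0.099)]
shaft y mid/extent [-0.00761096  0.00851473  0.01726643] x [-0.00941353  0.10859127]
catch x,y,z [0.10481009 0.12808139] [0.01995909 0.03695072] 0.08874922471584476
carriage 9.0 0.0
```

Call:
arm_command(fingers=[-0.1,-0.1,-0.1,-0.1,-0.1,-0.1,-0.1], travel=[[0.03,-0.137,0.03],[0.03,-0.137,0.03],[0.03,-0.137,0.03],[0.03,-0.137,0.03],[0.03,-0.137,0.06],[0.03,-0.137,0.06],[0.03,-0.137,0.06]], dr=[[0,0,0],[0,0,0],[0,0,0],[0,0,0],[0,0,0],[0,0,0],[0,0,0]])

```text
time: 1.35
tool_pos: [0.4417, -0.1182, 0.1589]
tool_rot: [3.142, 0.004, -0.382]
contact_force: [0.9, -0.6, 0.1]
opening: 0.0505
grip_force: 0.0
```

Run:
```python
from h import *
from cell import *
c=read_camera("wrist");s=observe();print(s["time"],s["tool_pos"],s["tool_rot"],s["contact_force"])
cv2.imwrite("pics/w1.png",c["color"])
# expected pixel of ball in wrist image (equidistant)
def pw(X):
    p=c["R"]@X+c["t"];r=np.hypot(p[0],p[1]);th=np.arctan2(r,p[2]);return c["cx"]+c["fx"]*th*p[0]/r,c["cy"]+c["fy"]*th*p[1]/r
print(pw(np.array([.4437,-.1178,.121])),pw(np.array([.4437,-.1178,.118])), pw(s["tool_pos"]))
e=pw(np.array([.4437,-.1178,.120]))
m=(c["color"].max(2)<45).astype(np.uint8);k,l,st,ce=cv2.connectedComponentsWithStats(m)
for i in range(1,k):
    if st[i,4]>100 and np.hypot(*(ce[i]-e))<120: print(st[i],ce[i])
```

```text
1.4 [ 0.44251934 -0.11905349  0.16005482] [ 3.14145166e+00  1.29380642e-03 -3.82861276e-01] [-0.5517162   0.33273294  0.04140597]
(np.float64(279.3396237661606), np.float64(230.26191562896955)) (np.float64(279.3435804220095), np.float64(228.81143099657473)) (np.float64(282.3706812363019), np.float64(254.70149838212626))
[259 215  34  33 747] [275.26238286 230.8206158 ]
[    0   232   560   113 16840] [260.38984561 308.40475059]
[218 240  14  22 201] [225.79104478 252.78606965]
[329 240  14  22 197] [333.59898477 252.78680203]
[216 291  10  24 140] [219.99285714 299.37857143]
[334 291  10  24 137] [339.34306569 299.1459854 ]
```

View pics/w1.png

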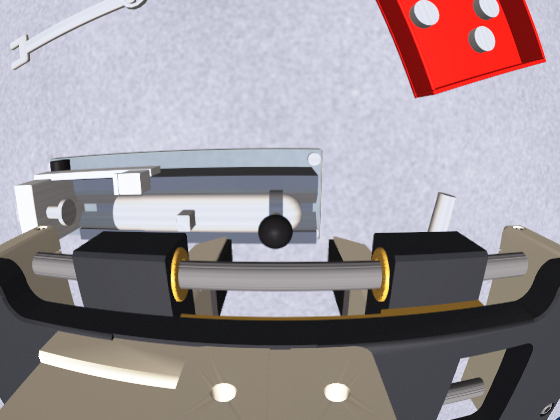

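The wrist view shows the ball at (275,231) between the open fingers, about 2.5 mm toward +x_f of the estimate. I'll correct for that and descend.

Call:
arm_command(fingers=[-0.1,-0.1,-0.1,-0.1,1,1,1,1], travel=[[0.001,-0.003,0.02],[0.001,-0.003,0.04],[0.001,-0.003,0.056],[0.001,-0.003,0.056],[0.001,-0.003,0.056],[0.001,-0.003,0.056],[0.001,-0.003,0.056],[0.001,-0.003,0.056]], dr=[[0,0,0],[0,0,0],[0,0,0],[0,0,0],[0,0,0],[0,0,0],[0,0,0],[0,0,0]], squeeze=25)

```text
time: 2.07
tool_pos: [0.4455, -0.1169, 0.1051]
tool_rot: [3.141, -0.002, -0.383]
contact_force: [-0.8, -0.2, -0.2]
opening: 0.0285
grip_force: 0.0
```

Call:
arm_command(fingers=[1,1,1,1], travel=[[0,0,0],[0,0,0],[0,0,0],[0,0,0]], dr=[[0,0,0],[0,0,0],[0,0,0],[0,0,0]])

```text
time: 2.4
tool_pos: [0.4454, -0.1166, 0.1046]
tool_rot: [3.141, -0.002, -0.382]
contact_force: [-0.2, -0.0, 7.1]
opening: 0.0199
grip_force: 25.0
```

Run:
```python
from h import *
from cell import *
c=read_camera("wrist");d=read_camera("scene")
a=cv2.resize(c["color"][170:320,180:380],(400,300));b=cv2.resize(d["color"][140:240,220:353],(400,300),interpolation=2)
cv2.imwrite("pics/g.png",np.hstack([a,b]))
s=observe();print(s["contact_force"],s["torque"],s["opening"],s["grip_force"])
```

```text
[0.14150654 0.05436918 6.90167988] [0.10549488 0.15312846 0.00751027] 0.020587470278836176 25.000852346420288
```

View pics/g.png

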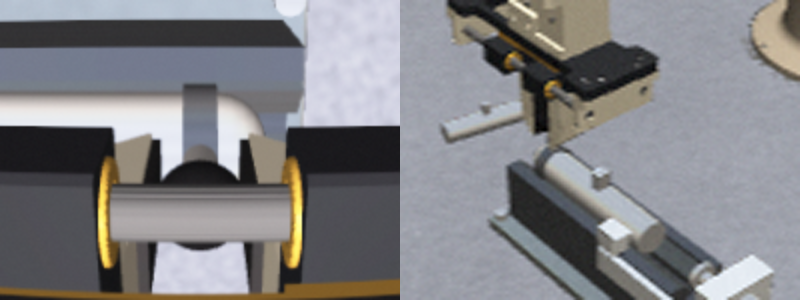

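The ball sits between the pads and the grip holds. I'll push along the groove (-y tool), easing up 1 mm.

Call:
arm_command(fingers=[1,1,1,1,1,1,1,1], travel=[[0,-0.003,-0.001],[0,-0.008,-0.001],[0,-0.013,-0.001],[0,-0.018,-0.001],[0,-0.024,-0.001],[0,-0.03,-0.001],[0,-0.034,-0.001],[0,-0.036,-0.001]], dr=[[0,0,0],[0,0,0],[0,0,0],[0,0,0],[0,0,0],[0,0,0],[0,0,0],[0,0,0]])

```text
time: 3.17
tool_pos: [0.4585, -0.0823, 0.1048]
tool_rot: [3.142, 0.0, -0.382]
contact_force: [-0.7, -2.7, 0.5]
opening: 0.0203
grip_force: 25.0
```

Call:
arm_command(fingers=[1,1,1,1,1], travel=[[0,-0.002,0],[0,-0.004,0],[0,-0.006,0],[0,-0.008,0],[0,-0.009,0]], dr=[[0,0,0],[0,0,0],[0,0,0],[0,0,0],[0,0,0]])

```text
time: 3.58
tool_pos: [0.4617, -0.0745, 0.1048]
tool_rot: [3.142, 0.0, -0.383]
contact_force: [-0.9, -3.3, -0.2]
opening: 0.0205
grip_force: 25.0
```

Call:
arm_command(fingers=[1,1,1], travel=[[0,-0.001,0],[0,-0.002,0],[0,-0.003,0]], dr=[[0,0,0],[0,0,0],[0,0,0]])

```text
time: 3.83
tool_pos: [0.4628, -0.0719, 0.1048]
tool_rot: [3.142, -0.0, -0.383]
contact_force: [-1.1, -2.3, -0.4]
opening: 0.0203
grip_force: 25.0
```

Call:
arm_command(fingers=[1,1,1], travel=[[0,-0.001,0],[0,-0.002,0],[0,-0.003,0]], dr=[[0,0,0],[0,0,0],[0,0,0]])

```text
time: 4.08
tool_pos: [0.464, -0.069, 0.1048]
tool_rot: [3.142, 0.0, -0.383]
contact_force: [-0.6, -2.1, -2.3]
opening: 0.0203
grip_force: 25.0
```

Call:
arm_command(fingers=[1,1,1], travel=[[0,-0.001,0],[0,-0.002,0],[0,-0.002,0]], dr=[[0,0,0],[0,0,0],[0,0,0]])

```text
time: 4.33
tool_pos: [0.4648, -0.067, 0.1048]
tool_rot: [-3.141, 0.0, -0.382]
contact_force: [0.1, -1.3, -0.9]
opening: 0.0204
grip_force: 25.0
```

Call:
arm_command(fingers=[1,1,1], travel=[[0,-0.001,0],[0,-0.002,0],[0,-0.002,0]], dr=[[0,0,0],[0,0,0],[0,0,0]])

```text
time: 4.58
tool_pos: [0.4655, -0.0652, 0.1048]
tool_rot: [-3.142, -0.0, -0.382]
contact_force: [-0.6, -1.0, -1.6]
opening: 0.0206
grip_force: 25.0
```

Run:
```python
from h import *
from cell import *
c=read_camera("top");d=read_camera("scene")
a=cv2.resize(c["color"][200:275,230:330],(400,300),interpolation=2);b=cv2.resize(d["color"][150:260,240:387],(400,300),interpolation=2)
cv2.imwrite("pics/p.png",np.hstack([a,b]))
```

```text
(no output)
```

View pics/p.png

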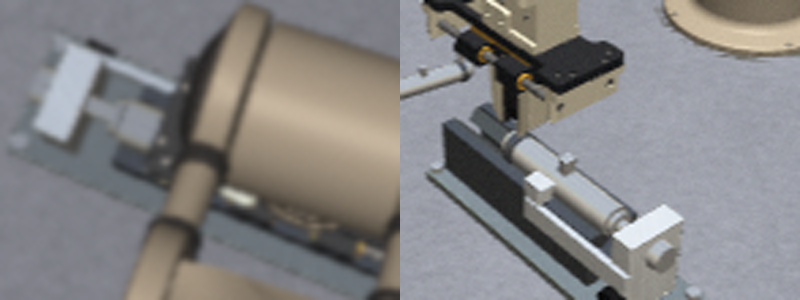

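The shaft followed and its nose is within a millimetre or two of the plunger (right panel, about (628,220)). I'll keep feeling forward.

Call:
arm_command(fingers=[1,1,1], travel=[[0,-0.001,0],[0,-0.0015,0],[0,-0.0015,0]], dr=[[0,0,0],[0,0,0],[0,0,0]])

```text
time: 4.93
tool_pos: [0.466, -0.064, 0.1049]
tool_rot: [3.142, -0.0, -0.382]
contact_force: [0.1, -1.8, -1.2]
opening: 0.02
grip_force: 25.0
```

Call:
arm_command(fingers=[1,1,1], travel=[[0,-0.001,0],[0,-0.0015,0],[0,-0.0015,0]], dr=[[0,0,0],[0,0,0],[0,0,0]])

```text
time: 5.18
tool_pos: [0.4663, -0.0633, 0.105]
tool_rot: [3.14, -0.0, -0.382]
contact_force: [-3.2, -5.7, -0.2]
opening: 0.0203
grip_force: 25.0
```

Call:
arm_command(fingers=[1,1,1], travel=[[0,-0.001,0],[0,-0.0015,0],[0,-0.0015,0]], dr=[[0,0,0],[0,0,0],[0,0,0]])

```text
time: 5.43
tool_pos: [0.4668, -0.062, 0.105]
tool_rot: [3.14, 0.0, -0.382]
contact_force: [-2.4, -6.7, 0.2]
opening: 0.0199
grip_force: 25.0
```

Contact is felt at tool y ≈ -0.0637 (6.5 N). I'll press another ~12.5 mm, slowly, in two steps.

Call:
arm_command(fingers=[1,1,1,1,1,1], travel=[[0,-0.0015,0],[0,-0.003,0],[0,-0.0045,0],[0,-0.006,0],[0,-0.007,0],[0,-0.007,0]], dr=[[0,0,0],[0,0,0],[0,0,0],[0,0,0],[0,0,0],[0,0,0]], squeeze=35)

```text
time: 5.93
tool_pos: [0.4694, -0.0557, 0.105]
tool_rot: [3.14, -0.0, -0.382]
contact_force: [-2.6, -8.6, 1.3]
opening: 0.0198
grip_force: 35.0
```

Call:
arm_command(fingers=[1,1,1,1,1], travel=[[0,-0.0015,0],[0,-0.003,0],[0,-0.0045,0],[0,-0.0055,0],[0,-0.0055,0]], dr=[[0,0,0],[0,0,0],[0,0,0],[0,0,0],[0,0,0]])

```text
time: 6.35
tool_pos: [0.4714, -0.0508, 0.105]
tool_rot: [3.139, -0.0, -0.382]
contact_force: [-2.7, -8.1, 0.4]
opening: 0.0198
grip_force: 35.0
```

The plunger is about 14 mm in. Now I'll swing the lever down to the -y_f side (+x tool) on a 46 mm arc, pressing 1 mm more along the way to clear the catch.

Call:
arm_command(fingers=[1,1,1,1], travel=[[0.003,-0.0005,0.0001],[0.009,-0.001,0.0009],[0.015,-0.001,0.0025],[0.02,-0.001,0.0046]], dr=[[0,0,0],[0,0,0],[0,0,0],[0,0,0]])

```text
time: 6.68
tool_pos: [0.4904, -0.0572, 0.1009]
tool_rot: [3.14, 0.0, -0.382]
contact_force: [-5.6, -7.0, 6.1]
opening: 0.0198
grip_force: 35.0
```

Call:
arm_command(fingers=[1,1,1,1], travel=[[0.0051,0,0.0028],[0.0096,0,0.0062],[0.0136,0,0.01],[0.0136,0,0.01]], dr=[[0,0,0],[0,0,0],[0,0,0],[0,0,0]])

```text
time: 7.02
tool_pos: [0.5039, -0.0627, 0.0905]
tool_rot: [3.14, -0.001, -0.382]
contact_force: [-1.0, -8.4, 2.3]
opening: 0.02
grip_force: 35.0
```

Run:
```python
from h import *
from cell import *
d=read_camera("scene");c=read_camera("wrist")
cv2.imwrite("pics/q.png",np.hstack([cv2.resize(c["color"][150:310,130:343],(400,300)),cv2.resize(d["color"][150:260,240:387],(400,300),interpolation=2)]))
```

```text
(no output)
```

View pics/q.png

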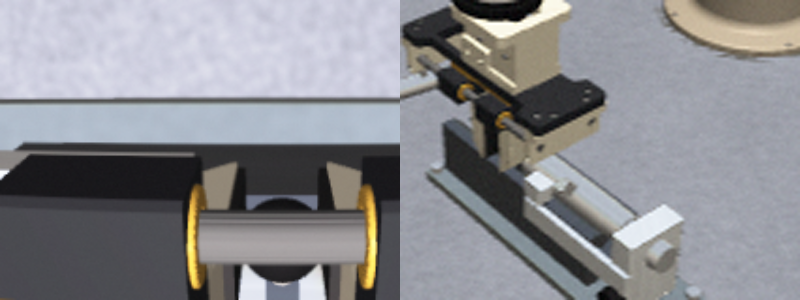

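The lever has swung, and the lug is on the +x side of the catch, clear of it (right panel, about (567,187)). I'll continue the arc.

Call:
arm_command(fingers=[1,1,1,1,1], travel=[[0.0036,0,0.0044],[0.0066,0,0.0091],[0.0091,0,0.0142],[0.0108,0,0.0195],[0.0108,0,0.0195]], dr=[[0,0,0],[0,0,0],[0,0,0],[0,0,0],[0,0,0]])

```text
time: 7.53
tool_pos: [0.515, -0.067, 0.0712]
tool_rot: [3.14, -0.004, -0.382]
contact_force: [1.1, -8.5, 2.0]
opening: 0.0201
grip_force: 35.0
```

Call:
arm_command(fingers=[1,1,1,1], travel=[[0.0012,0,0.0055],[0.0016,0,0.009],[0.0016,0,0.011],[0.0016,0,0.011]], dr=[[0,0,0],[0,0,0],[0,0,0],[0,0,0]])

```text
time: 7.87
tool_pos: [0.5169, -0.0678, 0.0607]
tool_rot: [3.14, -0.006, -0.382]
contact_force: [2.0, -9.5, 2.9]
opening: 0.0198
grip_force: 35.0
```

Call:
arm_command(fingers=[1,1,1], travel=[[0,0,0.001],[0,0,0.002],[0,0,0.002]], dr=[[0,0,0],[0,0,0],[0,0,0]])

```text
time: 8.12
tool_pos: [0.517, -0.0678, 0.0591]
tool_rot: [3.14, -0.006, -0.382]
contact_force: [1.7, -9.2, 3.6]
opening: 0.0197
grip_force: 35.0
```

Lever is level, with the lug on the shoulder. I'll ease back with the spring, then open.

Call:
arm_command(fingers=[1,1,1,1,1], travel=[[0,0.002,0],[0,0.004,0],[0,0.006,0],[0,0.007,0],[0,0.007,0]], dr=[[0,0,0],[0,0,0],[0,0,0],[0,0,0],[0,0,0]])

```text
time: 8.53
tool_pos: [0.5146, -0.0735, 0.059]
tool_rot: [-3.141, -0.006, -0.383]
contact_force: [2.3, -4.3, 3.5]
opening: 0.0198
grip_force: 35.0
```

Call:
arm_command(fingers=[-0.1,-0.1,-0.1,-0.1,-0.1,-0.1,-0.1,-0.1], travel=[[0,0,0],[0,0,0],[0,0,0],[0,0,0],[0,0,0],[0,0,0],[0,0,0],[0,0,0]], dr=[[0,0,0],[0,0,0],[0,0,0],[0,0,0],[0,0,0],[0,0,0],[0,0,0],[0,0,0]])

```text
time: 9.2
tool_pos: [0.5121, -0.0722, 0.0577]
tool_rot: [3.142, 0.0, -0.382]
contact_force: [-0.2, 0.1, -0.0]
opening: 0.0505
grip_force: 0.0
```

Call:
arm_command(fingers=[-0.1,-0.1,-0.1,-0.1,-0.1,-0.1,-0.1,-0.1], travel=[[0.004,0,0],[0.004,0,-0.02],[0.004,0,-0.05],[0.004,0,-0.09],[0.004,0,-0.13],[0.004,0.06,-0.16],[0.004,0.1,-0.16],[0.004,0.12,-0.16]], dr=[[0,0,0],[0,0,0],[0,0,0],[0,0,0],[0,0,0],[0,0,0],[0,0,0],[0,0,0]])

```text
time: 9.87
tool_pos: [0.4718, -0.186, 0.2201]
tool_rot: [3.141, -0.005, -0.38]
contact_force: [0.3, -0.5, -0.0]
opening: 0.0506
grip_force: 0.0
```

Run:
```python
from h import *
from cell import *
d=read_camera("scene");c=read_camera("wrist")
cv2.imwrite("pics/r.png",np.hstack([cv2.resize(c["color"],(400,300)),cv2.resize(d["color"][150:260,240:387],(400,300),interpolation=2)]))
s=observe();print(s["time"],s["tool_pos"],s["contact_force"])
x0,y0,x1,y1=255,160,330,240
m=(d["color"][y0:y1,x0:x1].max(2)<40).astype(np.uint8);k,l,st,ce=cv2.connectedComponentsWithStats(m)
for i in range(1,k):
    if st[i,4]>15: print(st[i],ce[i]+[x0,y0],onz(d,*(ce[i]+[x0,y0]),.075))
```

```text
9.9667 [ 0.47007377 -0.18999622  0.21894021] [ 0.38809463  0.63509417 -0.13372395]
[  2  38  21  26 170] [267.57647059 211.31764706] [ 0.51196836 -0.08586489  0.075     ]
[20 55 10 14 44] [279.59090909 222.25      ] [ 0.53348871 -0.03930611  0.075     ]
[26 68 15 12 38] [287.44736842 233.60526316] [ 0.55955074 -0.00344727  0.075     ]
```

View pics/r.png

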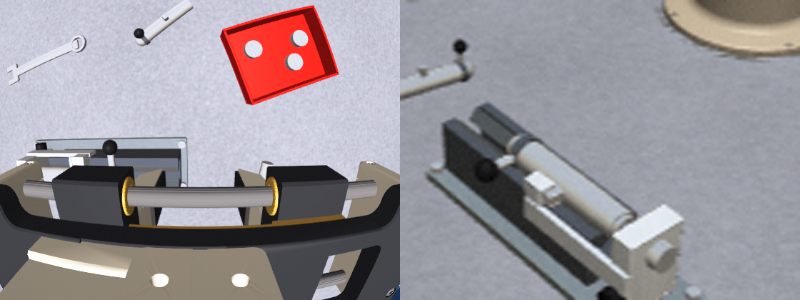

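The lever lies level and the lug is beside the catch. I'll check the seated position along the groove numerically.

Run:
```python
from h import *
from cell import *
d=read_camera("scene")
a=np.radians(68.1);u=np.array([np.cos(a),np.sin(a)]);n=np.array([u[1],-u[0]]);b=np.array([.4445,-.1162])
P=cloud(d).reshape(-1,3);q=P[:,:2]-b;x=q@u;y=q@n
C=d["color"].reshape(-1,3).max(1)
m=(abs(P[:,2]-.078)<.02)&(y>.037)&(y<.062)&(x>.02)&(x<.1);print("ball",x[m].min(),x[m].max(),np.median(x[m]),m.sum())
g=d["color"][195:235,255:290].astype(int).max(2);print((g[8:32]//10).tolist().__str__().replace("], ","]\n"))
m=(P[:,2]>.083)&(P[:,2]<.105)&(y>.017)&(y<.05)&(x>.05)&(x<.2);print("catch",np.percentile(x[m],[2,98]))
# stem centre
m=(abs(P[:,2]-.079)<.007)&(y>.018)&(y<.034)&(x>.03)&(x<.09);print("stem",np.percentile(x[m],[5,50,95]),m.sum())
# lug top of level lug
m=(abs(P[:,2]-.081)<.005)&(y>.017)&(y<.031)&(x>.11)&(x<.16);print("lug",np.percentile(x[m],[5,50,95]) if m.any() else 0,m.sum())
for e in np.arange(.1,.22,.004):
    k=(abs(x-e)<.002)&(abs(y)<.006);print(int(e*1000),round(float(P[k,2].max(initial=0)),3),end="; ")
```

```text
ball 0.05447187068805976 0.07378982344459012 0.06615147471566976 65
[[13, 7, 3, 3, 3, 4, 3, 3, 3, 3, 5, 8, 10, 9, 9, 9, 9, 8, 7, 6, 5, 4, 5, 8, 11, 12, 10, 9, 9, 8, 10, 17, 19, 20, 20]
[15, 8, 3, 3, 4, 4, 3, 3, 3, 4, 4, 4, 8, 9, 9, 9, 9, 9, 8, 7, 7, 5, 3, 4, 10, 10, 8, 8, 8, 10, 17, 19, 20, 20, 20]
[14, 9, 3, 4, 3, 4, 4, 4, 3, 3, 4, 4, 3, 6, 9, 9, 10, 10, 9, 8, 7, 6, 5, 4, 8, 8, 7, 8, 8, 15, 18, 19, 19, 19, 19]
[15, 9, 3, 4, 3, 4, 3, 4, 4, 3, 3, 4, 4, 4, 5, 8, 10, 10, 9, 9, 9, 8, 7, 7, 8, 9, 8, 6, 11, 16, 18, 18, 19, 19, 19]
[14, 9, 4, 4, 3, 3, 3, 4, 3, 3, 3, 3, 3, 4, 3, 5, 8, 9, 10, 9, 9, 9, 11, 19, 21, 20, 16, 10, 13, 16, 17, 18, 18, 19, 19]
[16, 11, 4, 3, 3, 3, 3, 4, 4, 4, 4, 3, 4, 3, 3, 2, 2, 3, 6, 9, 12, 18, 20, 20, 20, 20, 15, 9, 11, 14, 16, 17, 18, 18, 19]
[16, 10, 4, 3, 3, 4, 3, 4, 3, 4, 4, 3, 4, 3, 2, 2, 3, 3, 2, 7, 16, 20, 20, 19, 19, 17, 13, 8, 8, 12, 14, 16, 17, 17, 18]
[16, 9, 3, 3, 3, 3, 4, 3, 4, 3, 3, 3, 3, 2, 2, 2, 3, 3, 2, 2, 7, 16, 17, 16, 11, 7, 4, 5, 7, 9, 11, 13, 15, 16, 17]
[12, 8, 5, 4, 4, 3, 3, 3, 4, 3, 3, 4, 3, 1, 2, 2, 3, 3, 2, 2, 3, 10, 11, 8, 9, 9, 7, 6, 5
[... 1557 characters left out ...]
 13, 18, 17]
[16, 16, 16, 16, 17, 16, 12, 7, 6, 11, 14, 14, 14, 15, 15, 15, 15, 13, 8, 4, 3, 3, 4, 3, 4, 4, 3, 4, 4, 3, 7, 10, 11, 13, 14]
[16, 16, 16, 16, 16, 16, 16, 12, 7, 6, 9, 14, 15, 15, 15, 15, 14, 15, 13, 9, 5, 4, 3, 3, 3, 3, 3, 3, 4, 4, 7, 10, 11, 11, 11]]
catch [0.05926016 0.12650977]
stem [0.0608066  0.06524614 0.06698611] 23
lug [0.12043457 0.12694889 0.13689346] 31
100 0.089; 104 0.09; 108 0.089; 112 0.089; 116 0.089; 120 0.089; 124 0.09; 128 0.089; 132 0.088; 136 0.09; 140 0.088; 144 0.088; 148 0.089; 152 0.089; 156 0.089; 160 0.089; 164 0.09; 168 0.089; 172 0.088; 176 0.088; 180 0.088; 184 0.088; 188 0.088; 192 0.087; 196 0.088; 200 0.0; 204 0.0; 208 0.0; 212 0.097; 216 0.097;
```

Ball and stem sit at +63 to +66 mm of travel. Contact was at +57 mm, so the plunger is held about 6 mm or more in. The lug is level at z ≈ 0.081, just behind the tooth.

```bash
python3 -c "
from cell import *
print(hand_in())"
```

```text
the job is handed in; nothing more can be done
None
```

The job is handed in: the shaft is seated behind the catch with its lever level, the stop was pressed about 15 mm in, and the gripper is clear after about 10 s; I did not re-measure the can, wrench and tray, but nothing went near them.

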